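# Open the slant-front writing desk on its slide-out supports

## Robot

A 7-joint arm with a two-finger parallel gripper is mounted at the origin on the work surface. World frame = base frame: x ahead of the robot, y to its left, z up, the work surface at z = 0. Lengths are in m, angles in rad, forces in N, time in s.
With the tool pointing down it reaches from about 0.4 to 0.875 m from the base axis. Payload 19.3 kg.
Tool frame: the origin (TCP) lies midway between the tips of the shut fingers; the grasp point (between the pads) lies 19 mm behind it; z points along the fingers, y is the line along which they close (so a half turn about z gives the same grasp; the last joint's range is limited). The gripper opens to 85 mm and grips with 20 to 120 N. Pads are 22 mm wide; open, the fingers measure 114 mm over their backs; the gripper's body (76 mm by 85 mm) begins 54 mm behind the grasp point. The pads swing forward as they close: fully open they stand 13 mm farther back than shut.
Start: joints at [1.056, 0.521, -0.036, 1.599, 0.021, 1.021, -0.113], TCP at [0.269, -0.564, 0.231] pointing down, gripper open.
Joint ranges: [-2.91, 2.91], [-0.3, 2.13], [-1.5, 1.42], [0.17, 2.43], [-1.26, 4.41], [0.16, 1.93], [-2.52, 2.52]. Speed limits (rad/s): [1.89, 1.89, 2.39, 2.39, 3.01, 3.01, 3.01].

## Interface

Orientations are given as [roll, pitch, yaw] about the fixed x, y, z axes, in that order (R = Rz(yaw) Ry(pitch) Rx(roll)).
In Python, from workcell import * gives the robot as it stands.
- The arm moves only by the shell command python3 -m creep 'ROWS' [FORCE]. ROWS is JSON, a list that holds one entry, the list of rows, each a list of 7 numbers: the closure, from -1 (fully open) to 1 (shut), then the shift along the tool's x, y, z in m, then the turn, a rotation vector about the tool's x, y, z in degrees. A call has 1 to 10 rows; each row shifts and turns the commanded pose from where the row before left it, along the tool's axes as they then stand; what a row does not reach is not made up. A row lasts 1/10 s, in which the tool goes at most 50 mm and 8.59 degrees, less where a joint would pass 70% of its speed; a pose out of reach is approached as far as the arm can. A call is refused whole if a number of a shift passes 0.05 or a number of a turn 8.59, either way. A call with a gripper value outside its range is refused whole. The fingers move at their own pace and stop on an object; FORCE is the grip in N (left out, the last holds). Time passes only in rows, so rows that do not move let the fingers close. It gives the time, the measured TCP pose, the force, the opening and the grip force at its end, in the units of the state.
- observe(): the state, without advancing time (a new reading comes with each control period).
- grab_frame(name): name is "scene" or "top"; returns a dict with "image" (480x640x3 uint8, red, green, blue), "range_z" (480x640 float32, m along the optical axis (not along the pixel's ray), 0 where there is no reading), "fx", "fy", "cx", "cy" (pixels), "R" (3x3) and "t" (3): a world point X has camera coordinates R X + t. Camera axes: x right, y down, z forward; pixel columns grow to the right and rows downward; lengths in m; the calibration is good to about 2 mm. A picture is of the moment at which its call begins.
- job_done(): hands the job in; it is judged then, once.
Trained networks look in a picture, given as the dict that the camera call returned (one of the last four; its "shot" number tells which), for a name from the list of things; names that differ only in an ending like _2 or _b are one class to them, and where a whole thing is asked for, a point or a joint stands for the part that bears it (a point fixed in the world has none). Each returns a list of dicts, best first, with "confidence" (0 to 1); they miss things now and then, are a little off and sometimes report something else, mostly with a low value. They report only what shows in the picture. A call takes as long as a camera call.
- find_in(picture, thing): "extent" ([centre column, centre row, width, height] in pixels, round what is visible of it).
- outline_of(picture, thing): "region" (480x640 bool, what is visible of it) and "extent" ([centre column, centre row, width, height] in pixels, round what is visible of it).
- tip_of(picture, thing): "position" ([column, row] in pixels: a listed point, or the origin of a listed thing).
The state is a dict: "clock": time; "qpos": joint angles; "qd": joint speeds; "joint_efforts": joint torques, N m; "position": TCP position; "tool_rot": TCP orientation; "force": force on the tool from outside, world axes, zero at the start; "moment": the same for the moment, N m; "grip_width": finger opening in m; "finger_force": force on a finger pad.
Only numpy, scipy, OpenCV 4.12 (cv2) and the standard library are available. Lean on these libraries where they do the work, as an engineer would, in place of code of your own. Each camera call takes 0.05 s, during which the arm holds its last target. There are 200 camera calls.

## Task

Get the small slant-front wooden writing desk ready for homework: first pull both slide-out supports all the way out by their brass knobs while the writing flap is still up, then lower the flap gently, without letting it slam, until it lies level on both supports. Leave the lamp, glass, globe, eraser, pointer stick and notebooks where they are.

Things in the scene. Friction and masses are not known exactly. Their poses are not given: they have to be found in the camera images.
- desk_hinge (a point): Middle of the flap's hinge line, 100 mm above the table at the lower front edge of the fixed wooden writing desk (400 mm wide, 245 deep, 220 tall at the back, open on top). x points into the desk, y left along the hinge line, z up. The solid lower part's front face is 6 mm behind the hinge line, its top (inner floor) 106 mm above the table.
- flap (a joint): Flap angle (rad) about the hinge line: 0 closed, leaning back 0.35 rad into the desk; 0.35 upright; 1.92 level, free edge towards the robot, on the supports; stops only at 2.25, so without supports it droops. Starts at 0 to 0.12. Stiff damped hinge (0.33 N m friction, 0.4 N m s/rad): stays where left while steep, sinks slowly by itself from about 45 degrees past upright.
- flap_edge (a point): Middle of the flap's free edge (top edge while up, about 280 mm above the table), mid-thickness. The flap is a plain board without handle, 366 mm wide, 190 mm from hinge line to free edge, 14 mm thick (hinge axis in its middle plane), 0.5 kg. Behind the raised edge is free space open from above, back to pigeonholes 164 mm behind the hinge line, so it can be pushed from behind.
- support_left (a joint): How far (m) the left support is pulled out of the desk's front (along the desk's -x): 0 in, 0.100 fully out at its stop; starts at 0 to 0.02. A wooden bar 18 mm wide, 38 mm tall, its top 93 mm above the table, 140 mm left (+y) of the hinge's middle. Slides with about 1.5 N friction and stays where left.
- support_right (a joint): The same for the right support, 140 mm right (-y) of the hinge's middle.
- knob_left (a point): Centre of the round brass knob on the left support's end: a disc 28 mm in diameter, 18 mm thick (axis along the desk's x), 74 mm above the table, on a 12 mm neck with 34 mm between disc and bar. With the support in, the centre is 47 mm in front of the hinge line; it moves with the support.
- knob_right (a point): The same knob on the right support.
- lamp_mid (a point): Middle of the white plastic night lamp with its yellowish shade (leave alone): 110 mm in diameter, 175 mm tall, this point 90 mm above its foot; left of the desk.
- glass_mid (a point): Middle of the steel glass (leave alone): 72 mm in diameter, 110 mm tall, this point 55 mm above its foot; right of the desk.
- globe_mid (a point): Centre of the small globe on its stand (leave alone): ball 110 mm in diameter, 182 mm tall in all, this point 110 mm above its foot; right of the desk, behind the glass. Only its stand counts as moved, not the ball's turning.
- eraser: Blue eraser (leave alone), 42 x 20 x 12 mm, origin at the centre of its underside; on the table in front of the desk, between the supports.
- pointer: Wooden pointer stick (leave alone), 280 mm long along its y, 22 mm thick, origin at the centre of its underside; on the table in front of the desk.
- notebooks: Two notebooks (leave alone), 150 x 105 x 26 mm together, origin at the centre of the underside; front left of the desk.

How it is judged:
By the outcome, as a careful person would: the job done as asked, in the order asked, and still so for the second after the job is handed in, with the robot touching nothing.
It also fails if it takes over 64 s, if anything falls off the work surface, if the arm or the gripper's body presses on something with over 40 N, if the wrist force passes 120 N, or if a joint passes its speed limit or range.

## Working session

There is one attempt and no reset: what is moved stays moved. The work goes in short steps, Python scripts to look and compute and a shell command to move; the robot and the scene stay as the last step left them, time stands still between calls to the robot, and variables do not carry over. Pictures are saved under pics/ and viewed, at most 10 in all, crops included, and the job is handed in when it is done.

```bash
mkdir -p pics; cat > h.py <<'E'
from workcell import *
import numpy as np, cv2
def world(f,u,v,w=3):
    u0,v0=int(round(u)),int(round(v))
    p=f["range_z"][max(0,v0-w):v0+w+1,max(0,u0-w):u0+w+1]; p=p[p>0]
    if not len(p): return None
    z=np.median(p)
    return f["R"].T@(np.array([(u-f["cx"])/f["fx"]*z,(v-f["cy"])/f["fy"]*z,z])-f["t"])
def pix(f,X):
    c=f["R"]@np.array(X)+f["t"]; return c[0]/c[2]*f["fx"]+f["cx"],c[1]/c[2]*f["fy"]+f["cy"]
E
python3 - <<'E'
from h import *
np.set_printoptions(precision=3,suppress=True)
fs=[]
for n in("scene","top"):
    f=grab_frame(n); fs.append(f); cv2.imwrite(f"pics/{n}0.png",f["image"][:,:,::-1])
    print(n,"cam at",-f["R"].T@f["t"],f["fx"])
    for t in["desk_hinge","flap_edge","knob_left","knob_right","lamp_mid","glass_mid","globe_mid","eraser","pointer","notebooks"]:
        r=tip_of(f,t)
        for d in r[:2]: print(t,d["confidence"],np.array(d["position"]),world(f,*d["position"]))
s=observe();print(s)
E
```

```text
scene cam at [ 0.898 -0.447  1.339] 523.0482471036815
desk_hinge 0.86 [344.8 285.9] [ 0.644 -0.085  0.194]
flap_edge 0.85 [368.8 266. ] [ 0.674 -0.042  0.28 ]
knob_left 0.68 [353.5 235.5] [0.546 0.075 0.086]
knob_right 0.68 [297.6 319.1] [ 0.586 -0.194  0.083]
lamp_mid 0.75 [401.1 204.2] [0.633 0.131 0.279]
glass_mid 0.67 [230.5 355.2] [ 0.499 -0.361  0.004]
globe_mid 0.82 [269.5 394.9] [ 0.676 -0.379  0.173]
globe_mid 0.33 [403.3 205.1] [0.639 0.13  0.282]
eraser 0.46 [320.3 263.2] [ 0.509 -0.019  0.01 ]
eraser 0.44 [402. 207.] [0.64  0.123 0.283]
pointer 0.76 [273.7 251.8] [ 0.391 -0.08   0.021]
notebooks 0.57 [336.7 174.8] [0.364 0.224 0.027]
top cam at [ 0.416 -0.017  1.342] 579.8493593030522
desk_hinge 0.81 [337.4 201.8] [ 0.614 -0.049  0.115]
flap_edge 0.88 [334.7 157.7] [ 0.67  -0.041  0.281]
flap_edge 0.63 [284.2 235.3] [0.546 0.067 0.081]
knob_left 0.57 [282.  238.5] [0.539 0.071 0.084]
knob_right 0.58 [404.7 216.5] [ 0.586 -0.197  0.079]
lamp_mid 0.61 [404.7 219.6] [ 0.578 -0.196  0.086]
glass_mid 0.76 [481.5 255.1] [ 0.505 -0.383  0.003]
globe_mid 0.65 [488. 179.] [ 0.651 -0.358  0.161]
globe_mid 0.26 [281.1 233.5] [0.55  0.073 0.083]
eraser 0.54 [322.  257.3] [ 0.502 -0.016  0.011]
notebooks 0.88 [218.4 320. ] [0.361 0.219 0.025]
{'clock': 1.1, 'qpos': array([ 1.056,  0.521, -0.036,  1.599,  0.021,  1.021, -0.113]), 'qd': array([-0.   ,  0.   , -0.   , -0.002, -0.001, -0.001, -0.002]), 'joint_efforts': array([  0.001, -92.685,   1.978, -37.024,   0.018,   0.002,   0.   ]), 'position': array([ 0.269, -0.564,  0.231]), 'tool_rot': array([-3.142,  0.   ,  0.445]), 'force': array([-0.113, -0.114, -0.025]), 'moment': array([0.02 , 0.05 , 0.042]), 'finger_force': 0.0, 'grip_width': 0.08506519684803818}
```

View pics/scene0.png

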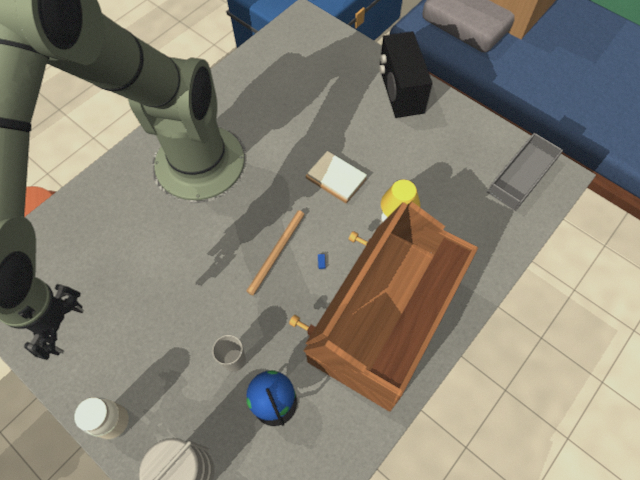

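View pics/top0.png

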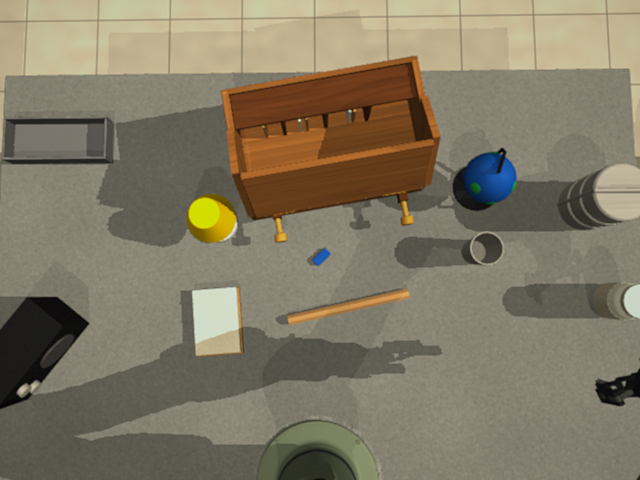

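The images agree with the networks: knobs at top-view (281,236) and (405,217), flap edge at (335,158), and the desk yawed about 9°. Next I fit the desk frame from the depth data.

```bash
cat > m.py <<'E'
from h import *
np.set_printoptions(precision=4,suppress=True)
def cloud(f):
    v,u=np.mgrid[:480,:640]; z=f["range_z"]; k=z>0
    c=np.stack([(u-f["cx"])/f["fx"]*z,(v-f["cy"])/f["fy"]*z,z],-1)[k]
    return (c-f["t"])@f["R"]
E
python3 - <<'E'
from m import *
from scipy.optimize import least_squares
for n in("top","scene"):
    f=grab_frame(n); P=cloud(f)
    # flap top edge: highest strip near estimate
    e=P[(P[:,2]>.268)&(P[:,2]<.295)&(abs(P[:,0]-.67)<.06)&(abs(P[:,1]+.042)<.15)]
    a=np.polyfit(e[:,1],e[:,0],1); psi=-np.arctan(a[0]); 
    print(n,"edge n",len(e),"psi",psi,"z max",np.percentile(e[:,2],[50,95]),e[:,0].mean(),e[:,1].mean())
    ex=np.array([np.cos(psi),np.sin(psi),0]); ey=np.array([-np.sin(psi),np.cos(psi),0])
    q=np.c_[P@ex,P@ey,P[:,2]]
    eq=np.c_[e@ex,e@ey,e[:,2]]; print("edge along ex range",np.percentile(eq[:,0],[2,50,98]))
    d=q[(q[:,2]>.2)&(abs(q[:,0]-.72)<.15)&(abs(q[:,1]+.15)<.25)]; print("desk y range",np.percentile(d[:,1],[.5,99.5]),"x max",np.percentile(d[:,0],[.5,99.5]))
    for nm,c in(("L",(.543,.071)),("R",(.586,-.197))):
        c=np.array([*c,0]); k=q[(abs(q[:,0]-c@ex)<.045)&(abs(q[:,1]-c@ey)<.025)&(q[:,2]>.055)&(q[:,2]<.095)]
        disc=k[k[:,2]>.0825]; disc=disc[disc[:,0]<disc[:,0].min()+.021]
        c0=disc.mean(0); print(nm,"knob desk-axes",c0,"xmin/max",disc[:,0].min(),disc[:,0].max(),"world",ex*c0[0]+ey*c0[1])
E
```

```text
top edge n 1677 psi 0.17095804017661112 z max [0.2807 0.285 ] 0.6636760926830306 -0.04212843048117419
edge along ex range [0.6391 0.6461 0.6564]
desk y range [-0.3567  0.0403] x max [0.6201 0.8431]
L knob desk-axes [ 0.5459 -0.0181  0.086 ] xmin/max 0.5365087868299773 0.555745803377757 world [0.5411 0.075  0.    ]
R knob desk-axes [ 0.5342 -0.2972  0.0857] xmin/max 0.5252842445967838 0.5433203858183514 world [ 0.577 -0.202  0.   ]
scene edge n 929 psi 0.1697696396825424 z max [0.2834 0.2871] 0.6701642089233733 -0.04914393558192367
edge along ex range [0.6428 0.6524 0.6596]
desk y range [-0.3549  0.0443] x max [0.6247 0.8469]
L knob desk-axes [ 0.5516 -0.0162  0.0872] xmin/max 0.5418410640910111 0.5620768047238495 world [0.5464 0.0772 0.    ]
R knob desk-axes [ 0.5392 -0.2956  0.0868] xmin/max 0.528846403718584 0.5496749216358312 world [ 0.5814 -0.2002  0.    ]
```

```bash
python3 -m creep '[[[-1,0,0,0,0,0,7.88],[-1,0,0,0,0,0,7.88],[-1,0.036,-0.03,0,0,0,0],[-1,0.036,-0.03,0,0,0,0],[-1,0.036,-0.03,0,0,0,0],[-1,0.036,-0.03,0,0,0,0],[-1,0.036,-0.03,0,0,0,0],[-1,0.036,-0.03,0,0,0,0],[-1,0.036,-0.03,0,0,0,0],[-1,0.036,-0.03,0,0,0,0]]]' 40
cat > d.py <<'E'
from m import *
psi=.170; ex=np.array([np.cos(psi),np.sin(psi),0]); ey=np.array([-np.sin(psi),np.cos(psi),0])
D=lambda p:np.array([p@ex,p@ey,p[2]])
E
python3 -c "
from d import *
s=observe();print(D(s['position']),s['tool_rot'],s['clock'],s['qpos'])"
```

```text
clock: 2.2
position: [0.5133, -0.2774, 0.2315]
tool_rot: [3.141, -0.0, 0.17]
force: [0.3, -0.2, 0.7]
grip_width: 0.0852
finger_force: 0.0
[ 0.4589 -0.3603  0.2315] [ 3.1413 -0.0003  0.1696] 2.2 [ 0.4262  0.4547 -0.0449  1.7124  0.0239  0.9746 -1.0288]
```

```bash
python3 -m creep '[[[-1,0.037,-0.032,0,0,0,0],[-1,0.037,-0.032,0,0,0,0],[-1,0,0,0.03,0,0,0],[-1,0,0,0.03,0,0,0],[-1,0,0,0,0,0,0]]]'
python3 -c "
from d import *
s=observe();print(D(s['position']),s['tool_rot'],s['clock'])
f=grab_frame('top');cv2.imwrite('pics/t1.png',cv2.resize(f['image'][130:290,330:490,::-1],None,fx=3.5,fy=3.5))"
```

```text
clock: 2.7
position: [0.5727, -0.2026, 0.1681]
tool_rot: [-3.139, 0.005, 0.17]
force: [-1.0, 0.6, -0.4]
grip_width: 0.0855
finger_force: 0.0
[ 0.5301 -0.2966  0.1681] [-3.1393  0.005   0.1704] 2.7
```

View pics/t1.png

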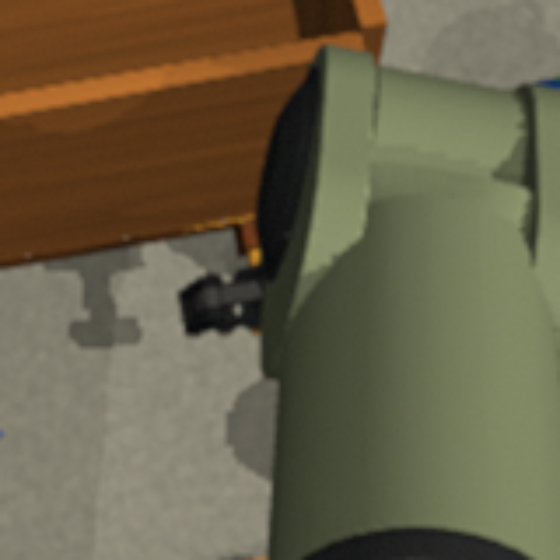

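```bash
python3 -m creep '[[[-1,0.002,0,0.03,0,0,0],[-1,0,0,0.03,0,0,0],[-1,0,0,0.03,0,0,0],[-1,0,0,0.024,0,0,0],[-1,0,0,0,0,0,0]]]'
python3 -c "
from d import *
s=observe();print(D(s['position']),s['tool_rot'],s['clock'],s['force'])
f=grab_frame('scene');cv2.imwrite('pics/s2.png',cv2.resize(f['image'][220:400,200:400,::-1],None,fx=3.2,fy=3.2))"
```

```text
clock: 3.25
position: [0.5756, -0.2032, 0.0563]
tool_rot: [-3.141, 0.002, 0.169]
force: [-0.6, 1.0, 0.6]
grip_width: 0.0855
finger_force: 0.0
[ 0.5329 -0.2977  0.0563] [-3.1405  0.0023  0.1692] 3.25 [-0.5586  1.0395  0.5823]
```

View pics/s2.png

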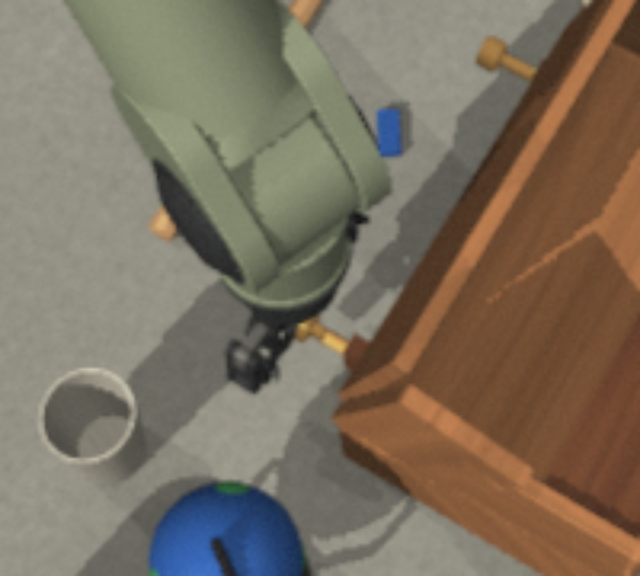

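The right knob (crop about (305,328)) is between the fingers, so I close.

```bash
python3 -m creep '[[[1,0,0,0.002,0,0,0],[1,0,0,0,0,0,0],[1,0,0,0,0,0,0],[1,0,0,0,0,0,0],[1,0,0,0,0,0,0],[1,0,0,0,0,0,0]]]' 40
```

```text
clock: 3.9
position: [0.5771, -0.2014, 0.0564]
tool_rot: [-3.14, -0.001, 0.171]
force: [-2.8, 10.8, 13.7]
grip_width: 0.0269
finger_force: 38.9
```

```bash
python3 -m creep '[[[1,-0.008,0,0,0,0,0],[1,-0.016,0,0,0,0,0],[1,-0.016,0,0,0,0,0],[1,-0.016,0,0,0,0,0],[1,-0.016,0,0,0,0,0],[1,-0.008,0,0,0,0,0],[1,0,0,0,0,0,0]]]'
```

```text
clock: 4.6
position: [0.4971, -0.2152, 0.0563]
tool_rot: [-3.14, -0.0, 0.17]
force: [-3.0, 10.5, 15.5]
grip_width: 0.0271
finger_force: 39.8
```

Moved 81 mm with no stop yet, so I creep on to the stop.

```bash
python3 -m creep '[[[1,-0.004,0,0,0,0,0],[1,-0.003,0,0,0,0,0],[1,0,0,0,0,0,0]]]'; python3 -m creep '[[[1,-0.003,0,0,0,0,0],[1,-0.003,0,0,0,0,0],[1,0,0,0,0,0,0]]]'
```

```text
clock: 4.9
position: [0.4944, -0.2156, 0.0565]
tool_rot: [-3.142, -0.007, 0.172]
force: [16.2, 12.9, 0.6]
grip_width: 0.0262
finger_force: 40.6
clock: 5.2
position: [0.4903, -0.2164, 0.057]
tool_rot: [3.141, -0.01, 0.173]
force: [23.8, 15.4, 2.2]
grip_width: 0.0264
finger_force: 39.2
```

The stop is reached (+24 N). I release and rise.

```bash
python3 -m creep '[[[-1,0.004,0,0,0,0,0],[-1,0,0,0,0,0,0],[-1,0,0,0,0,0,0],[-1,0,0,0,0,0,0],[-1,0,0,-0.04,0,0,0],[-1,0,0,-0.04,0,0,0],[-1,0,0,-0.04,0,0,0],[-1,0,0,0,0,0,0]]]'
python3 -c "
from d import *
s=observe();print(D(s['position']),s['tool_rot'],s['clock'])"
```

```text
clock: 6.0
position: [0.4903, -0.2192, 0.18]
tool_rot: [3.138, -0.006, 0.169]
force: [0.9, -0.1, -0.3]
grip_width: 0.0852
finger_force: 0.0
[ 0.4462 -0.299   0.18  ] [ 3.1381 -0.0058  0.1689] 6.0
```

```bash
python3 -m creep '[[[-1,0.014,-0.04,0,0,0,0],[-1,0.014,-0.04,0,0,0,0],[-1,0.014,-0.04,0,0,0,0],[-1,0.014,-0.04,0,0,0,0],[-1,0.014,-0.04,0,0,0,0],[-1,0.008,-0.03,0,0,0,0],[-1,0,0,0,0,0,0]]]'
python3 - <<'E'
from d import *
s=observe();print(D(s['position']),s['tool_rot'],s['clock'])
for n in("top","scene"):
    f=grab_frame(n);q=cloud(f);q=np.c_[q@ex,q@ey,q[:,2]]
    l=q[(abs(q[:,0]-.6)<.12)&(q[:,1]>.055)&(q[:,1]<.22)&(q[:,2]>.05)&(q[:,2]<.2)]
    print("lamp",len(l),np.percentile(l,[1,50,99],axis=0))
    k=q[(abs(q[:,0]-.4365)<.025)&(abs(q[:,1]+.2975)<.02)&(q[:,2]>.083)&(q[:,2]<.095)]
    print("R knob",len(k),k[:,:2].mean(0) if len(k) else 0, k[:,0].min(),k[:,0].max())
cv2.imwrite('pics/s3.png',f['image'][:,:,::-1])
E
```

```text
clock: 6.7
position: [0.5266, 0.0261, 0.175]
tool_rot: [-3.14, 0.0, 0.175]
force: [0.2, -0.9, -0.3]
grip_width: 0.0854
finger_force: 0.0
[ 0.5234 -0.0633  0.175 ] [-3.1401  0.      0.1751] 6.7
lamp 1916 [[0.5613 0.0717 0.0965]
 [0.6019 0.1123 0.158 ]
 [0.6582 0.1689 0.1781]]
R knob 60 [ 0.4515 -0.2967] 0.44306315668443313 0.46049725965884253
lamp 865 [[0.5671 0.0768 0.0999]
 [0.6098 0.11   0.1711]
 [0.6615 0.1542 0.181 ]]
R knob 45 [ 0.454  -0.2958] 0.44608523884868345 0.4609923006750196
```

View pics/s3.png

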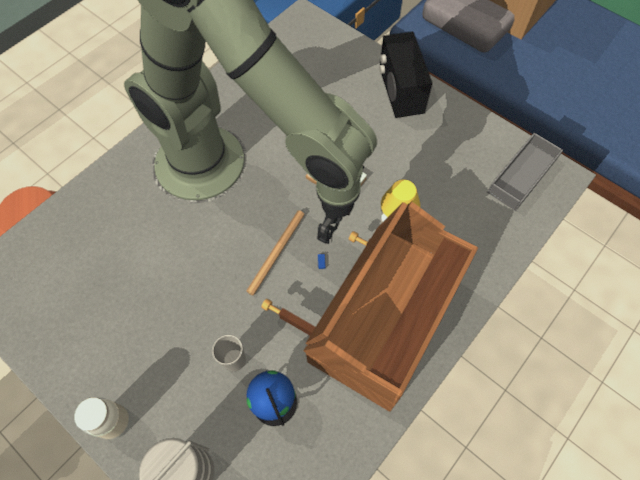

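```bash
python3 -m creep '[[[-1,0.022,-0.045,0,0,0,0],[-1,0,0,0,0,0,0],[-1,0,0,0.04,0,0,0],[-1,0,0,0.04,0,0,0],[-1,0,0,0.037,0,0,0],[-1,0,0,0,0,0,0]]]'
python3 -c "
from d import *
s=observe();print(D(s['position']),s['tool_rot'],s['clock'])"
```

```text
clock: 7.4
position: [0.5381, 0.0679, 0.0546]
tool_rot: [3.141, 0.007, 0.168]
force: [-0.4, -0.2, 0.7]
grip_width: 0.0854
finger_force: 0.0
[ 0.5418 -0.0241  0.0546] [3.141  0.0069 0.1684] 7.4
```

```bash
python3 -m creep '[[[-1,0.003,-0.007,0,0,0,0],[-1,0,0,0,0,0,0],[1,0,0,0,0,0,0],[1,0,0,0,0,0,0],[1,0,0,0,0,0,0],[1,0,0,0,0,0,0],[1,0,0,0,0,0,0],[1,0,0,0,0,0,0]]]' 40
python3 -c "
from d import *
s=observe();print(D(s['position']),s['tool_rot'],s['clock'])"
```

```text
clock: 8.2
position: [0.5428, 0.077, 0.0588]
tool_rot: [3.141, -0.001, 0.169]
force: [-1.4, -2.0, 8.8]
grip_width: 0.0268
finger_force: 38.8
[ 0.548  -0.016   0.0588] [ 3.1414 -0.0006  0.1694] 8.2
```

```bash
python3 -m creep '[[[1,-0.008,0,0,0,0,0],[1,-0.016,0,0,0,0,0],[1,-0.016,0,0,0,0,0],[1,-0.016,0,0,0,0,0],[1,-0.016,0,0,0,0,0],[1,-0.01,0,0,0,0,0],[1,-0.005,0,0,0,0,0],[1,-0.003,0,0,0,0,0],[1,0,0,0,0,0,0]]]'; python3 -m creep '[[[1,-0.004,0,0,0,0,0],[1,-0.003,0,0,0,0,0],[1,0,0,0,0,0,0]]]'
```

```text
clock: 9.1
position: [0.4536, 0.0617, 0.0587]
tool_rot: [3.141, -0.001, 0.169]
force: [-1.1, -1.3, 9.8]
grip_width: 0.0264
finger_force: 39.6
clock: 9.4
position: [0.4492, 0.0609, 0.0589]
tool_rot: [-3.141, -0.005, 0.169]
force: [13.9, -2.1, -4.7]
grip_width: 0.0264
finger_force: 40.8
```

```bash
python3 -m creep '[[[1,-0.003,0,0,0,0,0],[1,0,0,0,0,0,0],[-1,0.003,0,0,0,0,0],[-1,0,0,0,0,0,0],[-1,0,0,0,0,0,0],[-1,0,0,0,0,0,0],[-1,0,0,-0.04,0,0,0],[-1,0,0,-0.04,0,0,0],[-1,0,0,-0.04,0,0,0],[-1,0,0,-0.04,0,0,0]]]'
python3 -m creep '[[[1,0,0.04,-0.02,0,0,0],[1,0,0.04,-0.03,0,0,0],[1,0,0.04,-0.03,0,0,0],[1,0,0.04,-0.03,0,0,0],[1,0,0,-0.03,0,0,0],[1,0,0,0,0,0,0]]]'
python3 - <<'E'
from d import *
s=observe();print(D(s['position']),s['tool_rot'],s['clock'])
for n in("top","scene"):
    f=grab_frame(n);q=cloud(f);q=np.c_[q@ex,q@ey,q[:,2]]
    for y in(-.2965,-.017):
        k=q[(abs(q[:,0]-.45)<.025)&(abs(q[:,1]-y)<.02)&(q[:,2]>.083)&(q[:,2]<.095)]
        print(n,"knob",len(k),k[:,:2].mean(0) if len(k) else 0)
    e=q[(q[:,2]>.27)&(q[:,2]<.295)&(abs(q[:,0]-.645)<.06)&(abs(q[:,1]+.25)<.08)]
    print("edge right half",np.percentile(e,[2,50,98],axis=0)[:,[0,2]])
E
```

```text
clock: 10.4
position: [0.4462, 0.0607, 0.22]
tool_rot: [-3.142, 0.0, 0.17]
force: [0.9, 0.6, -0.6]
grip_width: 0.0854
finger_force: 0.0
clock: 11.0
position: [0.4747, -0.098, 0.3614]
tool_rot: [3.14, -0.004, 0.168]
force: [0.2, 0.6, -0.6]
grip_width: 0.0001
finger_force: 0.0
[ 0.4513 -0.1769  0.3614] [ 3.1405 -0.0045  0.1675] 11.0
top knob 0 0
top knob 65 [ 0.4517 -0.0178]
edge right half [[0.6399 0.271 ]
 [0.6469 0.2808]
 [0.6565 0.2857]]
scene knob 53 [ 0.4562 -0.295 ]
scene knob 49 [ 0.4564 -0.0163]
edge right half [[0.6433 0.273 ]
 [0.6526 0.283 ]
 [0.6596 0.2873]]
```

```bash
python3 -m creep '[[[1,0.042,-0.003,0,0,0,0],[1,0.042,-0.003,0,0,0,0],[1,0.042,-0.003,0,0,0,0],[1,0.042,-0.003,0,0,0,0],[1,0.042,-0.003,0,0,0,0],[1,0.04,-0.003,0,0,0,0],[1,0,0,0,0,0,0]]]' 40
python3 - <<'E'
from d import *
s=observe();print(D(s['position']),s['tool_rot'],s['clock'])
f=grab_frame("scene");cv2.imwrite('pics/s4.png',f['image'][120:440,180:500,::-1])
E
```

```text
clock: 11.8
position: [0.7196, -0.0338, 0.3536]
tool_rot: [-3.14, 0.004, 0.173]
force: [-0.6, 0.4, -0.4]
grip_width: 0.0001
finger_force: 0.0
[ 0.7036 -0.1551  0.3536] [-3.1395  0.0044  0.1732] 11.8
```

View pics/s4.png

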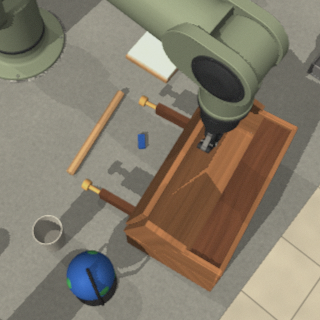

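Both supports are out (knob crops at (147,101) and (88,185)) and the closed gripper is behind the flap. I go down and push.

```bash
python3 -m creep '[[[1,0,0,0.036,0,0,0],[1,0,0,0.036,0,0,0],[1,0,0,0.036,0,0,0],[1,0,0,0,0,0,0]]]'; python3 -m creep '[[[1,-0.008,0,0,0,0,0],[1,-0.008,0,0,0,0,0],[1,-0.008,0,0,0,0,0],[1,-0.008,0,0,0,0,0],[1,-0.008,0,0,0,0,0],[1,-0.008,0,0,0,0,0],[1,0,0,0,0,0,0]]]'
python3 -c "
from d import *
s=observe();print(D(s['position']),s['tool_rot'],s['clock'])"
```

```text
clock: 12.25
position: [0.7141, -0.0368, 0.2452]
tool_rot: [-3.14, 0.008, 0.17]
force: [-0.4, 0.1, -1.1]
grip_width: -0.0002
finger_force: 0.0
clock: 12.95
position: [0.669, -0.0454, 0.2507]
tool_rot: [3.142, 0.0, 0.169]
force: [-0.5, 0.0, -0.4]
grip_width: 0.0001
finger_force: 0.0
[ 0.6517 -0.158   0.2507] [3.1415 0.0001 0.1694] 12.95
```

```bash
python3 -m creep '[[[1,-0.008,0,0,0,0,0],[1,-0.008,0,0,0,0,0],[1,-0.008,0,0,0,0,0],[1,-0.008,0,0,0,0,0],[1,-0.008,0,0,0,0,0],[1,-0.008,0,0.001,0,0,0],[1,-0.008,0,0.001,0,0,0],[1,-0.008,0,0.001,0,0,0],[1,-0.008,0,0.001,0,0,0],[1,-0.008,0,0.002,0,0,0]]]'
cat > st.py <<'E'
from d import *
s=observe();print(D(s['position']),s['tool_rot'],s['clock'],s['qpos'])
# flap angle from depth: points on flap, plane/line fit in x-z
f=grab_frame("scene");q=cloud(f);q=np.c_[q@ex,q@ey,q[:,2]]
k=q[(abs(q[:,1]+.157)<.16)&(q[:,0]<.70)&(q[:,0]>.38)&(q[:,2]>.115)&(q[:,2]<.31)]
r=np.hypot(k[:,0]-.6,k[:,2]-.1);k=k[(r<.2)&(r>.1)]
a=np.arctan2(.6-k[:,0],k[:,2]-.1); h,b=np.histogram(a,np.arange(-.4,1.8,.05)); i=h.argmax()
print("phi past upright ~",np.median(a[(a>b[i]-.05)&(a<b[i]+.1)]),h.max())
E
python3 st.py
```

```text
clock: 13.95
position: [0.5903, -0.0588, 0.244]
tool_rot: [-3.142, 0.0, 0.17]
force: [2.5, 1.0, -0.2]
grip_width: -0.0001
finger_force: 1.2
[ 0.5719 -0.1578  0.244 ] [-3.1415  0.0004  0.1696] 13.95 [ 0.0418  0.4579 -0.0599  1.6713  0.0312  1.0137 -1.4296]
phi past upright ~ 0.24047784672475953 1055
```

```bash
python3 -m creep '[[[1,-0.007,0,0.002,0,0,0],[1,-0.007,0,0.002,0,0,0],[1,-0.007,0,0.003,0,0,0],[1,-0.007,0,0.003,0,0,0],[1,-0.007,0,0.003,0,0,0],[1,-0.007,0,0.003,0,0,0],[1,-0.006,0,0.004,0,0,0],[1,-0.006,0,0.005,0,0,0],[1,-0.006,0,0.005,0,0,0],[1,0,0,0,0,0,0]]]'; python3 st.py
```

```text
clock: 15.0
position: [0.5308, -0.0689, 0.2135]
tool_rot: [-3.141, 0.002, 0.169]
force: [0.1, 0.1, -0.1]
grip_width: 0.0001
finger_force: 0.0
[ 0.5115 -0.1577  0.2135] [-3.1414  0.0016  0.1694] 15.0 [ 0.0667  0.4018 -0.0637  1.8528  0.0321  0.8895 -1.4135]
phi past upright ~ 0.7084993644803108 1843
```

```bash
python3 -m creep '[[[1,-0.003,0,0.002,0,0,0],[1,-0.003,0,0.003,0,0,0],[1,-0.003,0,0.003,0,0,0],[1,-0.003,0,0.003,0,0,0],[1,-0.003,0,0.003,0,0,0],[1,-0.003,0,0.003,0,0,0],[1,-0.003,0,0.003,0,0,0]]]'; python3 st.py; python3 -m creep '[[[1,0,0,0,0,0,0],[1,0,0,0,0,0,0],[1,0,0,0,0,0,0],[1,0,0,0,0,0,0],[1,0,0,0,0,0,0]]]'; python3 st.py
```

```text
clock: 15.75
position: [0.511, -0.0723, 0.194]
tool_rot: [3.142, 0.0, 0.17]
force: [-0.1, -0.9, 0.6]
grip_width: 0.0
finger_force: 0.0
[ 0.4914 -0.1578  0.194 ] [3.1416 0.     0.1697] 15.75 [ 0.0756  0.3976 -0.0647  1.9212  0.0342  0.8238 -1.4084]
phi past upright ~ 0.8811870166661612 2332
clock: 16.3
position: [0.5114, -0.0723, 0.1944]
tool_rot: [3.142, -0.0, 0.17]
force: [0.1, -1.0, 0.5]
grip_width: 0.0002
finger_force: 0.0
[ 0.4918 -0.1577  0.1944] [ 3.1416 -0.0002  0.1697] 16.3 [ 0.0755  0.3976 -0.0648  1.9202  0.0341  0.8246 -1.4084]
phi past upright ~ 1.0971594160156788 1565
```

```bash
for i in 1 2 3; do python3 -m creep '[[[1,0,0,-0.01,0,0,0],[1,0,0,-0.01,0,0,0],[1,0,0,-0.01,0,0,0],[1,0,0,-0.01,0,0,0]]]' >/dev/null; python3 st.py|tail -1; done
```

```text
phi past upright ~ 1.330699771061517 2230
phi past upright ~ 1.4586995362381203 14
phi past upright ~ 1.4639118310493364 13
```

```bash
python3 -m creep '[[[1,0.02,0.0,-0.04,0,0,0],[1,0.02,0,-0.04,0,0,0],[1,0,0,0,0,0,0],[1,0,0,0,0,0,0]]]'; python3 - <<'E'
from d import *
for n in("top","scene"):
    f=grab_frame(n);q=cloud(f);q=np.c_[q@ex,q@ey,q[:,2]]
    k=q[(q[:,0]>.42)&(q[:,0]<.58)&(abs(q[:,1]+.157)<.17)&(q[:,2]>.08)&(q[:,2]<.13)]
    c,*_=np.linalg.lstsq(np.c_[k[:,:2]-[.6,-.157],np.ones(len(k))],k[:,2],rcond=None);print(n,len(k),"slope x,y, z at hinge",c)
    for t in["eraser","pointer","notebooks","glass_mid"]:
        print(t,[(round(d['confidence'],2),world(f,*d['position'])) for d in tip_of(f,t)[:1]])
    if n=="scene":cv2.imwrite('pics/s5.png',f['image'][:,:,::-1])
E
```

```text
clock: 18.1
position: [0.5509, -0.0654, 0.3946]
tool_rot: [3.141, -0.001, 0.17]
force: [-1.0, -0.3, -0.0]
grip_width: 0.0003
finger_force: 0.0
top 3974 slope x,y, z at hinge [ 0.0013 -0.0023  0.1069]
eraser []
pointer []
notebooks [(0.67, array([0.3568, 0.2214, 0.0248]))]
glass_mid [(0.93, array([ 0.5111, -0.3815,  0.0028]))]
scene 7359 slope x,y, z at hinge [0.0033 0.0003 0.1088]
eraser []
pointer [(0.86, array([ 0.3993, -0.0819,  0.0222]))]
notebooks [(0.73, array([ 0.5963, -0.0695,  0.5903]))]
glass_mid [(0.9, array([ 0.499 , -0.3613,  0.0033]))]
```

View pics/s5.png

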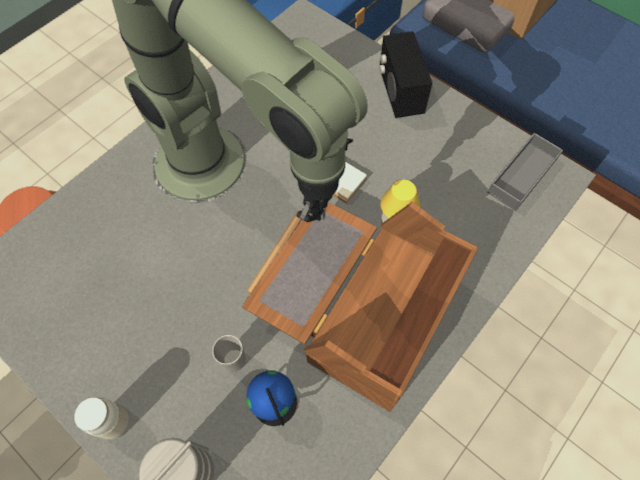

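The flap (pixels 245–375, 205–340) lies level: its slope is about 0.003 and its top is at 107–109 mm. It rests on both supports, the robot is clear of it, and the glass, lamp, globe, pointer and notebooks look unmoved.

```bash
python3 -c "
from workcell import *
print(job_done())"
```

```text
the job is handed in; nothing more can be done
None
```

I pulled both supports out to their stops with the flap still up, then lowered the flap until it lay level on both supports and handed the job in at about 18 s of the 64 s; I guided the flap to about 50° past upright and let it sink on its damped hinge from there, and I could not re-check the eraser because the flap now covers it.

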